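# Line up the seal blanks by size

## Robot

A 6-joint arm with a two-finger parallel gripper is mounted at the origin on the work surface. World frame = base frame: x ahead of the robot, y to its left, z up, the work surface at z = 0. Lengths are in m, angles in rad, forces in N, time in s.
With the tool pointing down it reaches from about 0.35 to 0.8 m from the base axis. Payload 7.3 kg.
Tool frame: the origin (TCP) lies on the front face of the gripper's body, between the roots of the fingers; the fingertips stand 73 mm ahead of it and the grasp point (between the pads) lies 54 mm ahead of it; x points along the fingers, z is the direction in which the jaws open and shut, and the axes are right-handed (so a half turn about x gives the same grasp; the last joint's range is limited). The gripper opens to 85 mm and grips with 20 to 120 N. Pads are 22 mm wide; open, the fingers measure 114 mm over their backs; the gripper's body (76 mm by 85 mm) begins 54 mm behind the grasp point. The pads swing forward as they close: fully open they stand 13 mm farther back than shut.
Start: joints at [-1.451, 0.342, 1.524, -0, 1.275, -0.146], TCP at [0.138, -0.507, 0.304] pointing down, gripper open.
Joint ranges: [-2.53, 2.53], [-0.77, 2.02], [0.04, 2.7], [-1, 4.14], [0.28, 2.66], [-3.11, 3.11]. Speed limits (rad/s): [2.57, 2.57, 3.14, 3.14, 3.14, 3.14].

## Interface

Orientations are given as a 3x3 rotation matrix whose columns are the frame's x, y, z axes.
In Python, from plant import env gives the robot as it stands.
- The arm moves only by the tool arm_command, never from a script. Its argument "rows" is a list of rows, each a list of 7 numbers: the turn, a rotation vector about the tool's x, y, z in rad, then the shift along the tool's x, y, z in m, then the closure, from 0 (fully open) to 1 (shut). In form: [[rx, ry, rz, tx, ty, tz, hand], ...]. A call has 1 to 10 rows; each row is the pose to reach, as a shift and turn from the pose commanded when the call began, along the tool's axes at that moment; what a row does not reach only later rows make up. A row lasts 1/12 s, in which the tool goes at most 41.7 mm and 7.16 degrees, less where a joint would pass 70% of its speed; a pose out of reach is approached as far as the arm can. A call with a gripper value outside its range is refused whole. The fingers move at their own pace and stop on an object; "squeeze" is the grip in N (left out, the last holds). Time passes only in rows, so rows that repeat a pose let the fingers close. It gives the time, the measured TCP pose, the force and the opening at its end, in the units of the state.
- env.get_obs(): the state, without advancing time (a new reading comes with each control period).
- env.grab_frame(name): name is "scene" or "top" or "wrist"; returns a dict with "pixels" (384x512x3 uint8, blue, green, red), "depth" (384x512 float32, m along the optical axis (not along the pixel's ray), 0 where there is no reading), "fov_y" (degrees; the focal length in pixels is half the picture's height over the tangent of half this angle, whatever the lens; pixels are square), "cx", "cy" (the principal point, pixels), "world_from_camera" (4x4, takes a point from camera to world coordinates). Camera axes: x right, y down, z forward; pixel columns grow to the right and rows downward; lengths in m; the calibration is good to about 2 mm. A picture is of the moment at which its call begins.
- env.close_job(): hands the job in, once; it reports no verdict.
The state is a dict: "time_s": time; "joint_pos": joint angles; "qvel": joint speeds; "effort": joint torques, N m; "eef_pos": TCP position; "tcp_rot": TCP orientation; "ft_force": force on the tool from outside, world axes, zero at the start; "moment": the same for the moment, N m; "finger_gap": opening from 0.0 (shut) to 1.0 (fully open).
Only numpy, scipy, OpenCV 4.12 (cv2) and the standard library are available. Lean on these libraries where they do the work, as an engineer would, in place of code of your own. Each camera call takes 0.05 s, during which the arm holds its last target. There are 200 camera calls.

## Task

Swing the bar of the hold-down up until it stands upright and take out the brass blank beneath it; leave the bar up. Line up all four blanks on the wooden board in order of size, each lying flat and centred on its own ring mark, the largest on the mark next to the tall steel post and the smallest on the mark farthest from it.

Things in the scene. Friction and masses are not known exactly. Their poses are not given: they have to be found in the camera images.
- blank_51: the largest brass seal blank: a plain round disc 51 mm in diameter and 16 mm thick, lying flat; about 275 g. Origin: centre of its underside, z up. Three of the four blanks lie on a 4 mm thick grey mat; the fourth, any of them, lies on the bed of the hold-down under its bar.
- blank_42: the second largest brass seal blank: a plain round disc 42 mm in diameter and 16 mm thick, lying flat; about 186 g. Origin: centre of its underside, z up. Three of the four blanks lie on a 4 mm thick grey mat; the fourth, any of them, lies on the bed of the hold-down under its bar.
- blank_33: the third largest brass seal blank: a plain round disc 33 mm in diameter and 16 mm thick, lying flat; about 115 g. Origin: centre of its underside, z up. Three of the four blanks lie on a 4 mm thick grey mat; the fourth, any of them, lies on the bed of the hold-down under its bar.
- blank_24: the smallest brass seal blank: a plain round disc 24 mm in diameter and 16 mm thick, lying flat; about 61 g. Origin: centre of its underside, z up. Three of the four blanks lie on a 4 mm thick grey mat; the fourth, any of them, lies on the bed of the hold-down under its bar.
- rack: light wooden display board, fixed: 80 mm (its x) by 320 mm (its y) and 12 mm high, with four dark ring marks 26 mm across in a row on its top, centred at its y = -90, -30, 30 and 90 mm, x = 0. Flat top, the marks are only drawn. Origin: centre of its underside; its y runs along the row.
- post: steel post 12 mm thick with a 22 mm ball on top, 47 mm tall in all, fixed upright on the board, 50 mm beyond the first or last mark (board's x = 0, y = 140 or -140 mm; the other end has only a steel stub 8 mm thick and 6 mm high). Origin: centre of its foot, on the board's top. It shows the end of the row where the largest blank belongs: the marks are 50, 110, 170 and 230 mm from its axis.
- holddown: engraving hold-down, fixed: a dark grey bed plate 110 mm wide (its y), 4 mm thick, from x = -80 to 110 mm, on which one blank lies within a few mm of the origin; hinge block 38 mm high at x = 85 mm, its hinge axis along y, 30 mm above the bench. Origin: on the bench under the seat of the blank; z up, its x points from the bar's handle to the hinge.
- bar (a joint): the steel hold-down bar's hinge angle, rad: 0 to 0.06 = down over the blank (bar 10 mm wide, 7 mm thick, about 1.5 mm above the blank), 1.57 = upright, leaning away from the blank up to its stop at 1.9. The stiff hinge holds it wherever it is left; lifting at the handle takes about 2 N.
- bar_grip (a point): centre of the bar's white cross handle: a round rod 14 mm thick and 30 mm long, parallel to the hinge axis, at the bar's free end; with the bar down 160 mm in front of the hinge axis and 6 mm above it (measured along and across the bar), that is 36 mm above the bench and 75 mm in front (hold-down's -x) of its origin.

How it is judged:
By the outcome, as a careful person would: the job done as asked, in the order asked, and still so for the second after the job is handed in, with the robot touching nothing.
It also fails if it takes over 99 s, if anything falls off the work surface, if the arm or the gripper's body presses on something with over 40 N, if the wrist force passes 120 N, or if a joint passes its speed limit or range.

## Working session

There is one attempt and no reset: what is moved stays moved. The work goes in short steps, Python scripts to look and compute and a tool call to move; the robot and the scene stay as the last step left them, time stands still between calls to the robot, and variables do not carry over. Pictures are saved under pics/ and viewed, about 12 in all and at most 16, crops included, and the job is handed in when it is done.

Besides the shell and the picture viewer there is one more tool, called after "Request:" as name([rows], argument=value, ...), one row to a line, values as JSON. arm_command: Moves the arm, as the interface text tells. Its arguments: {"type":"object","properties":{"rows":{"type":"array"},"squeeze":{"type":"number"}},"required":["rows"]}

```bash
ls; mkdir -p pics
cat > h.py <<'E'
import numpy as np, cv2
from plant import env
def grab(n,save=None):
    f=env.grab_frame(n)
    if save: cv2.imwrite('pics/'+save,f['pixels'])
    np.savez(''+n+'.npz',**f); return f
def load(n): return dict(np.load(''+n+'.npz'))
def ray(f,u,v):
    fl=192/np.tan(np.radians(float(f['fov_y']))/2); T=f['world_from_camera']
    return T[:3,3],T[:3,:3]@np.array([(u-f['cx'])/fl,(v-f['cy'])/fl,1])
def onz(f,u,v,z):
    o,d=ray(f,u,v); return o+d*(z-o[2])/d[2]
def dep(f,u,v):
    o,d=ray(f,u,v); return o+d*f['depth'][int(round(v)),int(round(u))]
def proj(f,p):
    fl=192/np.tan(np.radians(float(f['fov_y']))/2); T=f['world_from_camera']
    q=T[:3,:3].T@(np.array(p)-T[:3,3]); return q[0]/q[2]*fl+f['cx'],q[1]/q[2]*fl+f['cy']
E
python3 - <<'E'
from h import *
np.set_printoptions(precision=4,suppress=True)
o=env.get_obs(); print(o)
for n in ['top','scene']:
    f=grab(n,n+'0.png'); print(f['fov_y'],f['cx'],f['cy'],f['world_from_camera'])
E
```

```text
pics
{'time_s': 0.0, 'joint_pos': array([-1.451 ,  0.3427,  1.525 ,  0.    ,  1.2754, -0.146 ]), 'qvel': array([ 0.0006,  0.0009, -0.0001, -0.0007,  0.0007, -0.0007]), 'effort': array([ -0.    , -43.3675, -24.6013,  -0.0001,   0.0078,   0.    ]), 'eef_pos': array([ 0.1379, -0.5063,  0.3032]), 'tcp_rot': array([[-0.0002,  0.9649,  0.2627],
       [ 0.0015,  0.2627, -0.9649],
       [-1.    ,  0.0002, -0.0015]]), 'ft_force': array([ 0.3157, -0.1638, -0.5052]), 'moment': array([-0.0606, -0.0225, -0.0683]), 'finger_gap': 1.0039433800264064}
51.79699170487718 250.40219882301218 187.69659944074903 [[-0.0278 -0.9885  0.1487  0.4426]
 [-0.9996  0.0278 -0.0024  0.0597]
 [-0.0017 -0.1488 -0.9889  0.7599]
 [ 0.      0.      0.      1.    ]]
56.52005091048842 261.7006247351283 193.2433367912621 [[-0.4391  0.5385 -0.7192  1.0354]
 [ 0.8984  0.2522 -0.3596  0.2622]
 [-0.0122 -0.804  -0.5945  0.4367]
 [ 0.      0.      0.      1.    ]]
```

Run:
```python
import cv2
a=cv2.imread('pics/top0.png'); cv2.imwrite('pics/top0b.png',cv2.resize(a,(800,600),interpolation=cv2.INTER_CUBIC))
```

```text
(no output)
```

View pics/top0b.png

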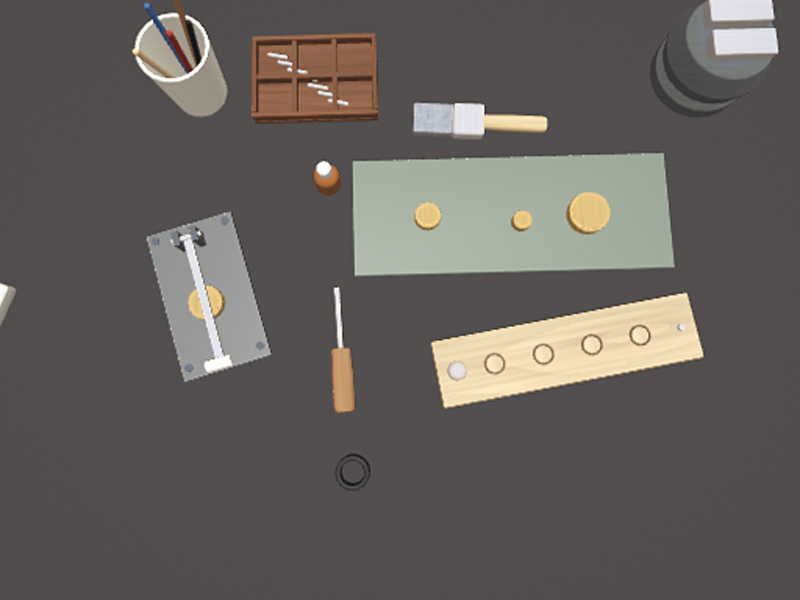

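View pics/scene0.png

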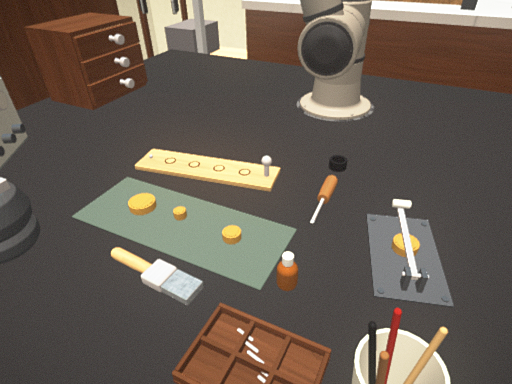

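The top view (800×600 enlargement) shows three blanks on the mat at (428,215), (522,220) and (589,212). One is under the bar at (206,302), with the handle at (218,363) and the hinge at (187,237). The post is at the left end of the board (457,371), and the ring marks are at (495,363), (543,354), (592,344) and (640,335).

```bash
cat > m.py <<'E'
from h import *
np.set_printoptions(precision=4,suppress=True)
f=load('top'); s=.64
def P(u,v,z): return onz(f,(u+.5)*s-.5,(v+.5)*s-.5,z)
img=f['pixels']; hsv=cv2.cvtColor(img,cv2.COLOR_BGR2HSV)
print('hsv brass',hsv[136,376],hsv[137,274],'board',hsv[220,330],hsv[240,290])
# brass: segment by depth/colour in windows
for n,(u,v) in dict(a=(428,215),b=(522,220),c=(589,212)).items():
    cu,cv_=int(u*s),int(v*s); r=24
    h=hsv[cv_-r:cv_+r,cu-r:cu+r]; m=((h[...,0]>10)&(h[...,0]<28)&(h[...,1]>90)).astype(np.uint8)
    c=max(cv2.findContours(m,0,cv2.CHAIN_APPROX_NONE)[0],key=cv2.contourArea).reshape(-1,2)+[cu-r,cv_-r]
    # side wall near camera seen: use points lifted to top plane, min enclosing circle
    w=np.array([onz(f,a,b,.020)[:2] for a,b in c],np.float32)
    print(n,cv2.minEnclosingCircle(w),w.min(0),w.max(0), dep(f,cu,cv_))
rings=np.array([P(u,v,.012)[:2] for u,v in [(495,363),(543,354),(592,344),(640,335)]])
print(rings,np.linalg.norm(np.diff(rings,axis=0),axis=1))
print('boardcorners',[P(u,v,.012)[:2] for u,v in [(432,342),(445,407),(703,355),(687,293)]])
print('post',P(457,371,.048),dep(f,457*s,371*s))
hc=np.array([P(u,v,.004)[:2] for u,v in [(148,237),(231,212),(270,353),(184,381)]]);print('bed',hc,np.linalg.norm(np.diff(hc,axis=0),axis=1))
hx=(hc[0]+hc[1]-hc[2]-hc[3])/2;print(hx); hx/=np.linalg.norm(hx);O=(hc[2]+hc[3])/2+.08*hx
print('hx',hx,'ang',np.arctan2(hx[1],hx[0]),'O',O,'grip pred',O-.075*hx,'meas',P(218,363,.043),dep(f,218*s,363*s))
print('blank',P(206,302,.02),dep(f,200*s,302*s))
E
python3 m.py
```

```text
hsv brass [ 21 109 229] [ 20 108 230] board [ 20  61 247] [ 15  18 225]
a ((0.6495212316513062, 0.010621254332363605), 0.017425870522856712) [ 0.6335 -0.004 ] [0.6656 0.027 ] [0.651  0.0116 0.0217]
b ((0.6402673721313477, -0.1046372577548027), 0.013466919772326946) [ 0.6284 -0.1156] [ 0.6522 -0.0919] [ 0.6425 -0.106   0.0187]
c ((0.6479360461235046, -0.18719831109046936), 0.027478912845253944) [ 0.6221 -0.2128] [ 0.6739 -0.1615] [ 0.6497 -0.1871  0.0204]
[[ 0.4671 -0.0643]
 [ 0.4762 -0.1227]
 [ 0.4866 -0.1826]
 [ 0.4959 -0.2415]] [0.0591 0.0608 0.0596]
boardcorners [array([0.4944, 0.0106]), array([ 0.4167, -0.002 ]), array([ 0.4697, -0.3152]), array([ 0.5456, -0.3034])]
post [ 0.458  -0.0144  0.048 ] [ 0.4575 -0.0137  0.0572]
bed [[0.6366 0.3614]
 [0.6661 0.2576]
 [0.4871 0.2081]
 [0.4562 0.3123]] [0.1079 0.1857 0.1087]
[0.1797 0.0493]
hx [0.9643 0.2647] ang 0.26792841494903696 O [0.5488 0.2813] grip pred [0.4765 0.2615] meas [0.475  0.2604 0.043 ] [0.4746 0.2597 0.0445]
blank [0.5498 0.2824 0.02  ] [0.5486 0.287  0.0275]
```

Sizes, heights and spacings all check out: blank_42 is under the bar, and the post is at the +y end of the board. The tool is already aligned with the hold-down, with the jaws along its hinge axis. I'll start by swinging towards the handle.

Request:
arm_command([
  [0,0,0,0,0.39,-0.26,0.3],
  [0,0,0,0,0.39,-0.26,0.3],
  [0,0,0,0,0.39,-0.26,0.3],
  [0,0,0,0,0.39,-0.26,0.3],
  [0,0,0,0,0.39,-0.26,0.3],
  [0,0,0,0,0.39,-0.26,0.3],
  [0,0,0,0,0.39,-0.26,0.3],
  [0,0,0,0,0.39,-0.26,0.3],
  [0,0,0,0,0.39,-0.26,0.3],
  [0,0,0,0,0.39,-0.26,0.3],
], squeeze=40)

```text
time_s: 0.93
eef_pos: [0.4126, -0.1905, 0.3038]
tcp_rot: [[-0.0, 0.965, 0.263], [0.0, 0.263, -0.965], [-1.0, -0.0, -0.0]]
ft_force: [0.8, -1.1, 0.1]
finger_gap: 0.695
```

Request:
arm_command([
  [0,0,0,0.1,0.18,-0.42,0.3],
  [0,0,0,0.1,0.18,-0.42,0.3],
  [0,0,0,0.1,0.18,-0.42,0.3],
  [0,0,0,0.1,0.18,-0.42,0.3],
  [0,0,0,0.1,0.18,-0.42,0.3],
  [0,0,0,0.1,0.18,-0.42,0.3],
  [0,0,0,0.1,0.18,-0.42,0.3],
  [0,0,0,0.1,0.18,-0.42,0.3],
  [0,0,0,0.1,0.18,-0.42,0.3],
  [0,0,0,0.1,0.18,-0.42,0.3],
])

```text
time_s: 1.77
eef_pos: [0.4678, 0.2127, 0.2141]
tcp_rot: [[-0.0, 0.965, 0.263], [-0.0, 0.263, -0.965], [-1.0, -0.0, 0.0]]
ft_force: [0.7, -0.3, 0.3]
finger_gap: 0.696
```

Request:
arm_command([
  [0,0,0,0.05,0.02,-0.042,0.3],
  [0,0,0,0.05,0.02,-0.042,0.3],
  [0,0,0,0.05,0.02,-0.042,0.3],
  [0,0,0,0.05,0.02,-0.042,0.3],
])

```text
time_s: 2.1
eef_pos: [0.4755, 0.2568, 0.1634]
tcp_rot: [[-0.003, 0.964, 0.265], [-0.002, 0.265, -0.964], [-1.0, -0.004, 0.001]]
ft_force: [0.3, -0.6, -0.2]
finger_gap: 0.7
```

Run:
```python
from h import *
f=grab('wrist','w1.png'); print(env.get_obs()['eef_pos'],f['world_from_camera'])
print(proj(f,[.475,.261,.037]))
```

```text
[0.47620424 0.25608967 0.16460586] [[ 2.64640127e-01 -9.30030363e-01 -2.54968875e-01  5.39876278e-01]
 [-9.64347048e-01 -2.55390463e-01 -6.93576409e-02  2.73384227e-01]
 [-6.11907124e-04  2.64233297e-01 -9.64458600e-01  2.32167899e-01]
 [ 0.00000000e+00  0.00000000e+00  0.00000000e+00  1.00000000e+00]]
(np.float64(247.4195397606523), np.float64(214.21201408177615))
```

View pics/w1.png

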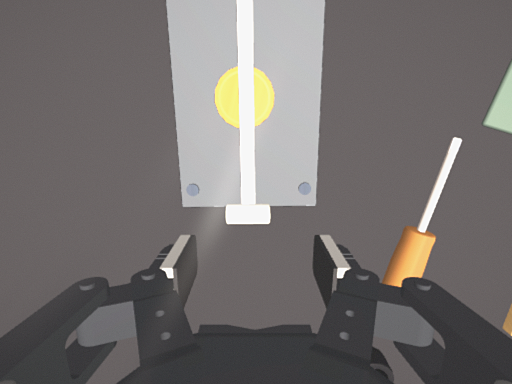

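The wrist view shows the handle at (248,214), against a predicted (247,214), so the estimate is good. I'll descend and grip the handle by its ends.

Request:
arm_command([
  [0,0,0,0.036,0,-0.004,0.3],
  [0,0,0,0.072,0,-0.004,0.3],
  [0,0,0,0.072,0,-0.004,0.3],
  [0,0,0,0.072,0,-0.004,0.8],
  [0,0,0,0.072,0,-0.004,0.8],
  [0,0,0,0.072,0,-0.004,0.8],
  [0,0,0,0.072,0,-0.004,0.8],
  [0,0,0,0.072,0,-0.004,0.8],
  [0,0,0,0.072,0,-0.004,0.8],
  [0,0,0,0.072,0,-0.004,0.8],
])

```text
time_s: 2.98
eef_pos: [0.4762, 0.2616, 0.0956]
tcp_rot: [[0.004, 0.965, 0.262], [0.003, 0.262, -0.965], [-1.0, 0.005, -0.002]]
ft_force: [-1.9, 7.8, -1.3]
finger_gap: 0.34
```

Request:
arm_command([
  [0,0,0,-0.0128,0.0011,0,0.8],
  [0,0,0,-0.0254,0.0032,0,0.8],
  [0,0,0,-0.0378,0.0064,0,0.8],
  [0,0,0,-0.05,0.0105,0,0.8],
  [0,0,0,-0.0617,0.0156,0,0.8],
  [0,0,0,-0.073,0.0216,0,0.8],
  [0,0,0,-0.0838,0.0284,0,0.8],
  [0,0,0,-0.094,0.0361,0,0.8],
  [0,0,0,-0.1036,0.0447,0,0.8],
  [0,0,0,-0.1124,0.0539,0,0.8],
])

```text
time_s: 3.82
eef_pos: [0.5273, 0.2761, 0.2081]
tcp_rot: [[0.002, 0.965, 0.263], [0.004, 0.263, -0.965], [-1.0, 0.003, -0.004]]
ft_force: [0.3, 10.0, -6.9]
finger_gap: 0.339
```

Request:
arm_command([
  [0,0,0,-0.0081,0.01,0,0.8],
  [0,0,0,-0.0154,0.0205,0,0.8],
  [0,0,0,-0.0218,0.0316,0,0.8],
  [0,0,0,-0.0273,0.0431,0,0.8],
  [0,0,0,-0.0318,0.0551,0,0.8],
  [0,0,0,-0.0354,0.0674,0,0.8],
  [0,0,0,-0.038,0.08,0,0.8],
  [0,0,0,-0.0396,0.0926,0,0.8],
  [0,0,0,-0.0402,0.1054,0,0.8],
  [0,0,0,-0.0397,0.1182,0,0.8],
])

```text
time_s: 4.65
eef_pos: [0.6405, 0.3083, 0.2489]
tcp_rot: [[0.001, 0.964, 0.264], [0.006, 0.264, -0.964], [-1.0, 0.003, -0.005]]
ft_force: [-6.0, 9.6, 1.2]
finger_gap: 0.337
```

Request:
arm_command([
  [0,0,0,0,0,0,0.4],
  [0,0,0,0,0,0,0.4],
  [0,0,0,0,0,0,0.4],
  [0,0,0,-0.04,0,0,0.4],
  [0,0,0,-0.06,0,0,0.4],
  [-0.125,0,0,-0.06,-0.04,0,0.3],
  [-0.25,0,0,-0.06,-0.08,0,0.3],
  [-0.37,0,0,-0.06,-0.095,0.0015,0.3],
  [-0.49,0,0,-0.06,-0.095,0.0015,0.3],
  [-0.61,0,0,-0.06,-0.095,0.0015,0.3],
])

```text
time_s: 5.48
eef_pos: [0.5488, 0.2782, 0.3071]
tcp_rot: [[0.002, 0.636, 0.772], [0.0, 0.772, -0.636], [-1.0, 0.001, 0.001]]
ft_force: [0.2, -0.7, 0.1]
finger_gap: 0.698
```

Request:
arm_command([
  [-0.12,0,0,0.03,0,0,0.3],
  [-0.24,0,0,0.06,0,0,0.3],
  [-0.36,0,0,0.08,0,0,0.3],
  [-0.48,0,0,0.1,0,0,0.3],
  [-0.6,0,0,0.12,0,0,0.3],
  [-0.72,0,0,0.12,0,0,0.3],
  [-0.85,0,0,0.12,0,0,0.3],
  [-0.85,0,0,0.12,0,0,0.3],
  [-0.85,0,0,0.12,0,0,0.3],
])

```text
time_s: 6.23
eef_pos: [0.5503, 0.2787, 0.186]
tcp_rot: [[0.001, -0.151, 0.989], [0.0, 0.989, 0.151], [-1.0, 0.0, 0.001]]
ft_force: [-1.2, -0.3, -0.0]
finger_gap: 0.7
```

Run:
```python
from h import *
f=grab('wrist','w2.png'); o=env.get_obs();print(o['time_s'],o['eef_pos'],o['tcp_rot'],o['joint_pos'],o['ft_force'])
print(proj(f,[.5495,.282,.02]),proj(f,list(o['eef_pos'][:2])+[.02]))
g=grab('top'); a=g['pixels'][100:260,60:260]; b=cv2.resize(f['pixels'],(400,300)); a=cv2.resize(a,(375,300),interpolation=cv2.INTER_CUBIC)
s=grab('scene')['pixels'][100:310,330:480]
cv2.imwrite('pics/c2.png',np.hstack([b,a[:, :375]]))
```

```text
6.2833 [0.55030379 0.27878846 0.18599017] [[ 1.52189785e-03 -1.50286964e-01  9.88641246e-01]
 [ 3.16133680e-04  9.88642413e-01  1.50286655e-01]
 [-9.99998792e-01  8.38218588e-05  1.55212353e-03]] [ 3.44840444e-01  6.14582395e-01  1.41431720e+00 -2.42074161e-04
  1.11115390e+00  1.94089205e-01] [-0.46024946 -0.2911026  -1.13844172]
(np.float64(253.57935395536612), np.float64(195.31991927053286)) (np.float64(253.95520100261479), np.float64(199.1360627642658))
```

View pics/c2.png

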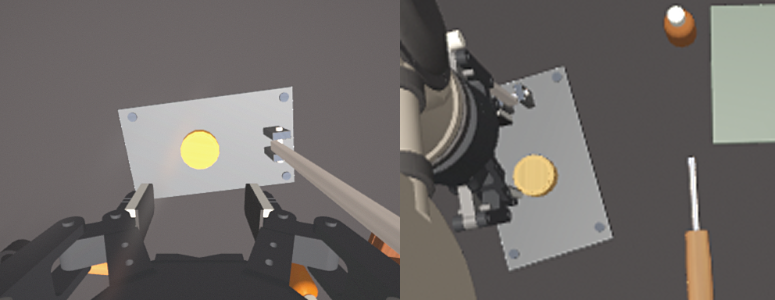

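The bar stands upright and the blank is free. In the wrist half of the picture the blank is at about (200,150), and the bar passes to the right, clear of the fingers. I'll fit the blank's position more precisely.

```bash
cat >> h.py <<'E'
def blanks(f,z,minA=60,lo=100):
    "brass blobs: ellipse centre lifted to plane z (top face) and world diameter"
    h=cv2.cvtColor(f['pixels'],cv2.COLOR_BGR2HSV); m=cv2.inRange(h,(12,lo,120),(32,255,255)); r=[]
    for c in cv2.findContours(m,cv2.RETR_EXTERNAL,cv2.CHAIN_APPROX_NONE)[0]:
        if cv2.contourArea(c)<minA: continue
        w=np.array([onz(f,a,b,z)[:2] for a,b in c.reshape(-1,2).astype(float)],np.float32)
        (x,y),d,_=cv2.fitEllipse(w*1000); r.append((round(x,1),round(y,1),round(d[0],1),round(d[1],1)))
    return r
E
python3 - <<'E'
from h import *
print(blanks(load('wrist'),.02)); print(blanks(load('top'),.02))
E
```

```text
[(703.7, 136.1, 26.6, 56.8), (451.8, 116.6, 16.3, 27.7), (550.5, 285.6, 40.1, 42.0)]
[(450.7, 119.0, 25.0, 91.7), (549.5, 282.2, 39.7, 42.1), (640.8, -104.3, 21.0, 24.2), (649.7, 11.2, 30.2, 32.6), (647.9, -187.0, 48.2, 53.4), (704.9, 135.5, 27.9, 28.7)]
```

Request:
arm_command([
  [0,0,0,0.036,0.0067,0.001,0.3],
  [0,0,0,0.072,0.0067,0.001,0.3],
  [0,0,0,0.1,0.0067,0.001,0.3],
  [0,0,0,0.108,0.0067,0.001,0.3],
  [0,0,0,0.108,0.0067,0.001,0.3],
  [0,0,0,0.108,0.0067,0.001,0.8],
  [0,0,0,0.108,0.0067,0.001,0.8],
  [0,0,0,0.108,0.0067,0.001,0.8],
  [0,0,0,0.108,0.0067,0.001,0.8],
  [0,0,0,0.108,0.0067,0.001,0.8],
])

```text
time_s: 7.22
eef_pos: [0.5513, 0.2862, 0.0791]
tcp_rot: [[0.004, -0.154, 0.988], [0.001, 0.988, 0.154], [-1.0, 0.001, 0.004]]
ft_force: [-1.1, -0.2, 7.6]
finger_gap: 0.474
```

Request:
arm_command([
  [0,0,0,-0.04,0,0,0.8],
  [0,0,0,-0.08,0,0,0.8],
  [0,0,0,-0.1,-0.03,-0.01,0.8],
  [0,0,0,-0.1,-0.07,-0.024,0.8],
  [0,0,0,-0.1,-0.109,-0.038,0.8],
  [0,0,0,-0.1,-0.148,-0.051,0.8],
  [0,0,0,-0.1,-0.187,-0.065,0.8],
  [0,0,0,-0.1,-0.226,-0.078,0.8],
  [0,0,0,-0.1,-0.265,-0.091,0.8],
  [0,0,0,-0.1,-0.304,-0.105,0.8],
])

```text
time_s: 8.05
eef_pos: [0.4927, -0.0325, 0.1776]
tcp_rot: [[0.001, -0.154, 0.988], [-0.0, 0.988, 0.154], [-1.0, -0.001, 0.001]]
ft_force: [1.2, -1.1, -1.3]
finger_gap: 0.466
```

Request:
arm_command([
  [0,0,0,0,-0.04,-0.014,0.8],
  [0,0,0,0,-0.075,-0.026,0.8],
  [0,0,0,0,-0.089,-0.031,0.8],
  [0,0,0,0,-0.089,-0.031,0.8],
  [0,0,0,0,-0.089,-0.031,0.8],
])

```text
time_s: 8.47
eef_pos: [0.4762, -0.1241, 0.1773]
tcp_rot: [[0.001, -0.152, 0.988], [0.0, 0.988, 0.152], [-1.0, -0.0, 0.001]]
ft_force: [0.0, 1.6, -1.8]
finger_gap: 0.467
```

Run:
```python
from h import *
f=grab('wrist','w3.png'); o=env.get_obs();print(o['time_s'],o['eef_pos'],o['tcp_rot'],o['ft_force'],o['finger_gap'])
for p in [(.4671,-.064),(.4767,-.1236),(.4863,-.182)]: print(proj(f,p+(.012,)))
print(blanks(f,o['eef_pos'][2]-.079+.02))
```

```text
8.5167 [ 0.47633073 -0.12316345  0.17718807] [[ 2.90063449e-04 -1.53528423e-01  9.88144190e-01]
 [ 2.26426932e-04  9.88144216e-01  1.53528360e-01]
 [-9.99999932e-01  1.79209492e-04  3.21387489e-04]] [ 0.42013629  0.54952669 -2.91104625] 0.47411725725908377
(np.float64(254.17450657993766), np.float64(124.24787071061627))
(np.float64(254.73803358632185), np.float64(198.95306696962237))
(np.float64(255.43963713594323), np.float64(263.3939411073501))
[(569.7, -125.5, 15.2, 36.3), (565.2, -85.3, 12.7, 14.7), (476.1, -120.3, 38.5, 56.2), (467.1, -61.9, 13.4, 13.5), (564.2, -24.8, 7.8, 14.6), (435.9, -18.3, 20.5, 29.0), (482.5, -18.9, 15.9, 16.0)]
```

View pics/w3.png

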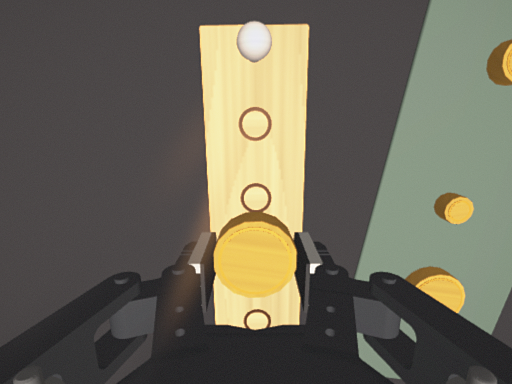

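Ring 1 is seen at (255.5,124) and ring 2 at (256,197.5), within about 1 mm of the top-camera estimate. The held blank's top face is around (255,259).

Run:
```python
from h import *
f=load('wrist'); o=env.get_obs(); e=o['eef_pos']
print('rings',onz(f,255.5,124,.012),onz(f,256,197.5,.012),onz(f,258,321,.012), 'eef',e)
z=e[2]-.059
T=dep(f,255,262); print('top z depth',T, 'assumed',z)
c=onz(f,255.5,259.5,z); print('centre',c)
for n,p in dict(t=(255.5,222),b=(255.5,297),l=(214,258),r=(297,258)).items(): print(n,onz(f,*p,z))
crop=cv2.resize(f['pixels'][190:310,190:320],None,fx=4.6,fy=4.6,interpolation=cv2.INTER_CUBIC); cv2.imwrite('pics/c3.png',crop)
```

```text
rings [ 0.46809225 -0.06365811  0.012     ] [ 0.47754719 -0.12220189  0.012     ] [ 0.49776431 -0.240556    0.012     ] eef [ 0.47633073 -0.12316345  0.17718807]
top z depth [ 0.4772802  -0.12692243  0.11636897] assumed 0.11818807191120284
centre [ 0.47716976 -0.12463582  0.11818807]
t [ 0.47424656 -0.1056926   0.11818807]
b [ 0.48031538 -0.1450203   0.11818807]
l [ 0.45729165 -0.12688188  0.11818807]
r [ 0.49680784 -0.12082074  0.11818807]
```

View pics/c3.png

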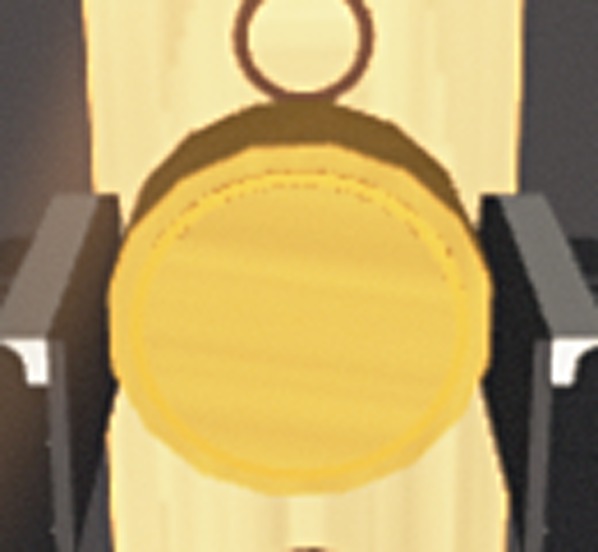

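Request:
arm_command([
  [0,0,0,0.035,0.0024,0.001,0.8],
  [0,0,0,0.065,0.0024,0.001,0.8],
  [0,0,0,0.082,0.0024,0.001,0.8],
  [0,0,0,0.0895,0.0024,0.001,0.8],
  [0,0,0,0.0895,0.0024,0.001,0.8],
  [0,0,0,0.0895,0.0024,0.001,0.8],
  [0,0,0,0.0895,0.0024,0.001,0.35],
  [0,0,0,0.0895,0.0024,0.001,0.35],
  [0,0,0,0.0895,0.0024,0.001,0.3],
  [0,0,0,0.06,0.0024,0.001,0.3],
])

```text
time_s: 9.35
eef_pos: [0.475, -0.12, 0.1138]
tcp_rot: [[-0.007, -0.154, 0.988], [0.003, 0.988, 0.154], [-1.0, 0.004, -0.007]]
ft_force: [-0.7, -0.1, -0.9]
finger_gap: 0.698
```

Request:
arm_command([
  [0,0,0,-0.04,0,0,0.1],
  [0,0,0,-0.076,-0.01,0.015,0.1],
  [0,0,0,-0.076,-0.03,0.05,0.1],
  [0,0,0,-0.076,-0.05,0.086,0.1],
  [0,0,0,-0.076,-0.07,0.12,0.1],
  [0,0,0,-0.076,-0.09,0.155,0.1],
  [0,0,0,-0.076,-0.093,0.161,0.1],
  [0,0,0,-0.076,-0.093,0.161,0.1],
  [0,0,0,-0.076,-0.093,0.161,0.1],
])

```text
time_s: 10.1
eef_pos: [0.6499, -0.1877, 0.1923]
tcp_rot: [[-0.001, -0.154, 0.988], [0.001, 0.988, 0.154], [-1.0, 0.001, -0.001]]
ft_force: [0.1, 0.4, -0.5]
finger_gap: 0.899
```

Run:
```python
from h import *
f=grab('wrist','w4.png'); o=env.get_obs();print(o['time_s'],o['eef_pos'],o['tcp_rot'][:,1],o['ft_force'])
print(proj(f,(.648,-.187,.02)),blanks(f,.02),blanks(f,.028))
g=grab('top','t4.png'); print(blanks(g,.028),blanks(g,.020))
cv2.imwrite('pics/c4.png',np.hstack([cv2.resize(f['pixels'],(400,300)),cv2.resize(g['pixels'][150:300,250:450],(400,300),interpolation=cv2.INTER_CUBIC)]))
```

```text
10.15 [ 0.64947029 -0.18743524  0.19271137] [-1.54516632e-01  9.87989882e-01  7.76330793e-04] [-0.98349406  1.23046171 -0.19102879]
(np.float64(252.41020061963118), np.float64(196.39893966387996)) [(676.3, -608.6, 90.3, 728.8), (501.9, -236.9, 25.4, 26.1), (650.4, -188.2, 49.1, 51.3), (492.1, -179.8, 20.0, 20.0), (642.8, -106.1, 22.6, 22.8), (767.3, -106.5, 22.9, 84.9), (477.9, -121.5, 43.0, 51.5), (438.1, -41.4, 130.6, 565.5)] [(675.1, -592.4, 87.3, 704.5), (506.5, -233.1, 24.5, 25.2), (650.0, -186.0, 47.5, 49.6), (497.0, -178.0, 19.3, 19.4), (642.7, -106.7, 21.9, 22.0), (763.1, -107.1, 22.1, 82.1), (483.3, -121.6, 41.5, 49.8), (444.8, -44.1, 126.3, 546.8)]
[(480.4, 120.2, 18.3, 25.0), (477.3, -119.7, 39.0, 41.5), (638.6, -102.6, 20.8, 23.9), (647.4, 11.7, 29.9, 32.2), (645.8, -184.4, 47.6, 52.7), (702.1, 134.7, 27.7, 28.2)] [(480.8, 120.9, 18.5, 25.3), (477.7, -121.6, 39.4, 41.9), (640.8, -104.3, 21.0, 24.2), (649.7, 11.2, 30.2, 32.6), (648.0, -187.1, 48.2, 53.3), (704.9, 135.5, 28.0, 28.5)]
```

View pics/c4.png

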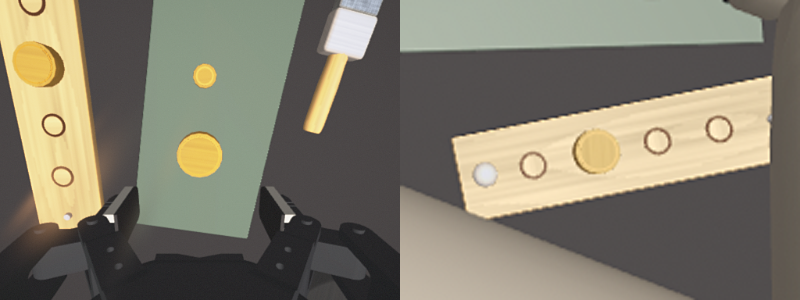

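```bash
cat >> h.py <<'E'
def overlay(g,rings,i,d,x0,y0,w,hh,k,name,zt=.028):
    a=cv2.resize(g['pixels'][y0:y0+hh,x0:x0+w],None,fx=k,fy=k,interpolation=cv2.INTER_CUBIC)
    for j,r in enumerate(rings):
        D,z=(d,zt) if j==i else (.026,.012)
        t=np.linspace(0,2*np.pi,90); p=np.array([proj(g,(r[0]+D/2*np.cos(q),r[1]+D/2*np.sin(q),z)) for q in t])
        cv2.polylines(a,[(((p+.5)-[x0,y0])*k-.5).astype(int)],True,(255,0,0) if j==i else (0,200,0),1)
    cv2.imwrite('pics/'+name,a)
TOPR=[(.4671,-.0640),(.4767,-.1236),(.4863,-.182),(.4959,-.2416)]
E
python3 - <<'E'
from h import *
overlay(load('top'),TOPR,1,.042,300,195,130,60,6,'c5.png')
E
```

```text
(no output)
```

View pics/c5.png

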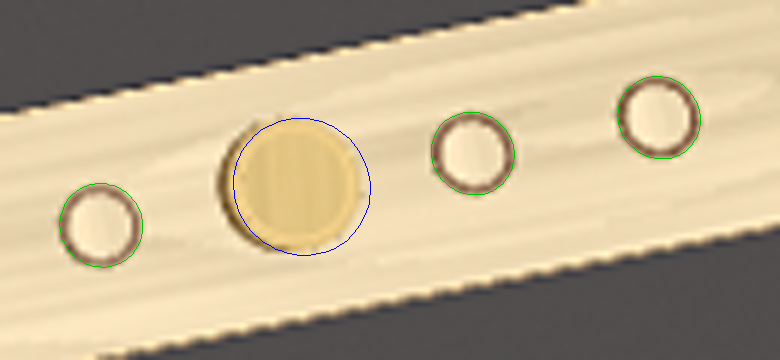

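The overlay circles fit the rings. The 42 blank sits about 2.5–3 mm too far towards the post, so I'll nudge it later. For placing, the TCP frame agrees with the top frame. Next I'll pick the 51.

Request:
arm_command([
  [0,0,0,0.036,0,0.0005,0.1],
  [0,0,0,0.072,0,0.0005,0.1],
  [0,0,0,0.1,0,0.0005,0.1],
  [0,0,0,0.114,0,0.0005,0.1],
  [0,0,0,0.114,0,0.0005,0.1],
  [0,0,0,0.114,0,0.0005,0.8],
  [0,0,0,0.114,0,0.0005,0.8],
  [0,0,0,0.114,0,0.0005,0.8],
  [0,0,0,0.114,0,0.0005,0.8],
  [0,0,0,0.114,0,0.0005,0.8],
])

```text
time_s: 11.03
eef_pos: [0.6517, -0.1882, 0.0817]
tcp_rot: [[0.003, -0.154, 0.988], [-0.002, 0.988, 0.154], [-1.0, -0.002, 0.003]]
ft_force: [-1.9, 0.9, 6.6]
finger_gap: 0.572
```

Request:
arm_command([
  [0,0,0,-0.04,0,0,0.8],
  [0,0,0,-0.08,0.01,-0.01,0.8],
  [0,0,0,-0.08,0.035,-0.038,0.8],
  [0,0,0,-0.08,0.061,-0.066,0.8],
  [0,0,0,-0.08,0.087,-0.094,0.8],
  [0,0,0,-0.08,0.113,-0.122,0.8],
  [0,0,0,-0.08,0.139,-0.15,0.8],
  [0,0,0,-0.08,0.1505,-0.1625,0.8],
  [0,0,0,-0.08,0.1505,-0.1625,0.8],
  [0,0,0,-0.08,0.1505,-0.1625,0.8],
])

```text
time_s: 11.87
eef_pos: [0.4672, -0.064, 0.16]
tcp_rot: [[0.002, -0.155, 0.988], [-0.001, 0.988, 0.155], [-1.0, -0.001, 0.002]]
ft_force: [0.9, -0.4, -2.2]
finger_gap: 0.574
```

```bash
cat > w.py <<'E'
import sys
from h import *
# mean pose over several control periods; camera calls pass 0.05 s each
t=np.array([float(a) for a in sys.argv[1:3]]); P=[]
for i in range(4): P.append(env.get_obs()['eef_pos']); grab('top')
o=env.get_obs(); P.append(o['eef_pos']); e=np.mean(P,0); R=o['tcp_rot']
d=R.T@np.array([t[0]-e[0],t[1]-e[1],0]); print(o['time_s'],'eef',e.round(4),np.std(P,0).round(4),'need ty,tz',d[1:].round(4),'gap',o['finger_gap'],o['ft_force'].round(1))
E
python3 w.py .4671 -.064
```

```text
12.0667 eef [ 0.4681 -0.0647  0.1597] [0.0004 0.0004 0.0003] need ty,tz [ 0.0008 -0.0009] gap 0.5726728552016807 [ 0.2 -0.1 -2.7]
```

Request:
arm_command([
  [0,0,0,0.035,0.0008,-0.0009,0.8],
  [0,0,0,0.06,0.0008,-0.0009,0.8],
  [0,0,0,0.0705,0.0008,-0.0009,0.8],
  [0,0,0,0.0705,0.0008,-0.0009,0.8],
  [0,0,0,0.0705,0.0008,-0.0009,0.8],
  [0,0,0,0.0705,0.0008,-0.0009,0.2],
  [0,0,0,0.0705,0.0008,-0.0009,0.2],
  [0,0,0,0.0705,0.0008,-0.0009,0.2],
  [0,0,0,0.04,0.0008,-0.0009,0.2],
  [0,0,0,0,0.0008,-0.0009,0.2],
])

```text
time_s: 12.9
eef_pos: [0.4647, -0.0633, 0.1576]
tcp_rot: [[-0.006, -0.154, 0.988], [0.002, 0.988, 0.154], [-1.0, 0.003, -0.006]]
ft_force: [0.2, 0.1, -0.0]
finger_gap: 0.801
```

Request:
arm_command([
  [0,0,0,-0.03,-0.006,0.015,0.4],
  [0,0,0,-0.03,-0.02,0.05,0.4],
  [0,0,0,-0.03,-0.035,0.087,0.4],
  [0,0,0,-0.03,-0.05,0.124,0.4],
  [0,0,0,-0.03,-0.0675,0.165,0.4],
  [0,0,0,-0.03,-0.0675,0.167,0.4],
  [0,0,0,-0.03,-0.0675,0.167,0.4],
  [0,0,0,-0.03,-0.0675,0.167,0.4],
])

```text
time_s: 13.57
eef_pos: [0.6408, -0.1043, 0.1883]
tcp_rot: [[-0.002, -0.154, 0.988], [0.0, 0.988, 0.154], [-1.0, 0.001, -0.002]]
ft_force: [0.4, 1.0, 0.9]
finger_gap: 0.601
```

Run:
```python
from h import *
f=grab('wrist'); b=[q for q in blanks(f,.02) if 600<q[0]<690]; print(b)
g=load('top'); 
overlay(grab('top'),TOPR,0,.051,265,195,130,75,6,'c6.png')
import subprocess
c=[q for q in b if abs(q[1]+104)<8][0]; print(subprocess.run(['python3','w.py',str(c[0]/1e3),str(c[1]/1e3)],capture_output=True,text=True).stdout)
```

```text
[(642.7, -104.3, 22.4, 25.2), (651.8, 9.7, 31.5, 33.2)]
13.8667 eef [ 0.6406 -0.1042  0.1894] [0.0002 0.0001 0.0002] need ty,tz [-0.0004  0.0021] gap 0.6012633496085429 [-0.  -0.8 -0. ]
```

View pics/c6.png

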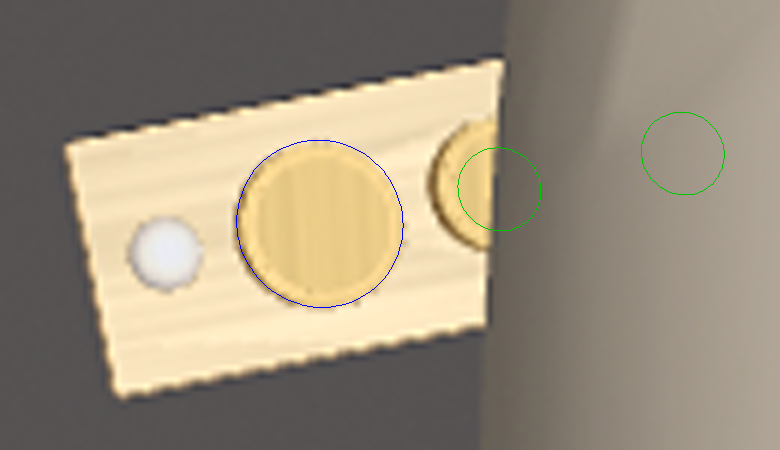

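The 51 blank fits the predicted circle within 0.5 mm, so I'll use the same method for the 24.

Request:
arm_command([
  [0,0,0,0.036,0,0.0015,0.4],
  [0,0,0,0.072,0,0.0015,0.4],
  [0,0,0,0.1,0,0.0015,0.4],
  [0,0,0,0.109,0,0.0015,0.4],
  [0,0,0,0.109,0,0.0015,0.4],
  [0,0,0,0.109,0,0.0015,1.0],
  [0,0,0,0.109,0,0.0015,1.0],
  [0,0,0,0.109,0,0.0015,1.0],
  [0,0,0,0.109,0,0.0015,1.0],
  [0,0,0,0.109,0,0.0015,1.0],
], squeeze=30)

```text
time_s: 14.7
eef_pos: [0.6443, -0.1047, 0.0825]
tcp_rot: [[0.004, -0.154, 0.988], [-0.001, 0.988, 0.154], [-1.0, -0.002, 0.004]]
ft_force: [-0.3, 0.1, 6.8]
finger_gap: 0.261
```

Request:
arm_command([
  [0,0,0,-0.04,0,0,1.0],
  [0,0,0,-0.08,-0.005,-0.008,1.0],
  [0,0,0,-0.08,-0.025,-0.037,1.0],
  [0,0,0,-0.08,-0.045,-0.066,1.0],
  [0,0,0,-0.08,-0.065,-0.095,1.0],
  [0,0,0,-0.08,-0.085,-0.124,1.0],
  [0,0,0,-0.08,-0.105,-0.153,1.0],
  [0,0,0,-0.08,-0.113,-0.1655,1.0],
  [0,0,0,-0.08,-0.113,-0.1655,1.0],
  [0,0,0,-0.08,-0.113,-0.1655,1.0],
])

```text
time_s: 15.53
eef_pos: [0.4969, -0.2422, 0.1609]
tcp_rot: [[0.002, -0.152, 0.988], [-0.001, 0.988, 0.152], [-1.0, -0.001, 0.001]]
ft_force: [0.8, 0.3, -0.4]
finger_gap: 0.26
```

```bash
python3 w.py .4959 -.2416
```

```text
15.7333 eef [ 0.4976 -0.2413  0.1605] [0.0004 0.0005 0.0003] need ty,tz [-0.     -0.0017] gap 0.2601694480027123 [-0.  -0.2 -0.4]
```

Request:
arm_command([
  [0,0,0,0.035,0,-0.0017,1.0],
  [0,0,0,0.06,0,-0.0017,1.0],
  [0,0,0,0.0705,0,-0.0017,1.0],
  [0,0,0,0.0705,0,-0.0017,1.0],
  [0,0,0,0.0705,0,-0.0017,1.0],
  [0,0,0,0.0705,0,-0.0017,0.5],
  [0,0,0,0.0705,0,-0.0017,0.5],
  [0,0,0,0.0705,0,-0.0017,0.5],
  [0,0,0,0.04,0,-0.0017,0.5],
  [0,0,0,-0.01,0,-0.0017,0.5],
])

```text
time_s: 16.57
eef_pos: [0.4937, -0.2407, 0.1594]
tcp_rot: [[-0.007, -0.154, 0.988], [0.004, 0.988, 0.154], [-1.0, 0.005, -0.006]]
ft_force: [0.8, -0.7, -0.4]
finger_gap: 0.498
```

Request:
arm_command([
  [0,0,0,-0.02,0.028,0.024,0.35],
  [0,0,0,-0.02,0.056,0.048,0.35],
  [0,0,0,-0.02,0.084,0.072,0.35],
  [0,0,0,-0.02,0.112,0.096,0.35],
  [0,0,0,-0.02,0.14,0.12,0.35],
  [0,0,0,-0.02,0.168,0.144,0.35],
  [0,0,0,-0.02,0.2,0.17,0.35],
  [0,0,0,-0.02,0.225,0.192,0.35],
  [0,0,0,-0.02,0.225,0.192,0.35],
  [0,0,0,-0.02,0.225,0.192,0.35],
])

```text
time_s: 17.4
eef_pos: [0.6507, 0.0122, 0.1815]
tcp_rot: [[0.0, -0.158, 0.987], [-0.0, 0.987, 0.158], [-1.0, -0.0, 0.0]]
ft_force: [0.2, -0.5, 0.5]
finger_gap: 0.649
```

Run:
```python
from h import *
f=grab('wrist'); b=[q for q in blanks(f,.02) if 600<q[0]<690]; print(b)
overlay(grab('top'),TOPR,3,.024,300,190,130,75,6,'c7.png')
import subprocess
c=[q for q in b if abs(q[1]-10)<8][0]; print(subprocess.run(['python3','w.py',str(c[0]/1e3),str(c[1]/1e3)],capture_output=True,text=True).stdout)
```

```text
[(651.9, 12.3, 31.3, 34.2)]
17.7 eef [0.6499 0.0092 0.1817] [0.     0.0004 0.0001] need ty,tz [0.0028 0.0025] gap 0.648411569555067 [0.3 0.2 0.1]
```

View pics/c7.png

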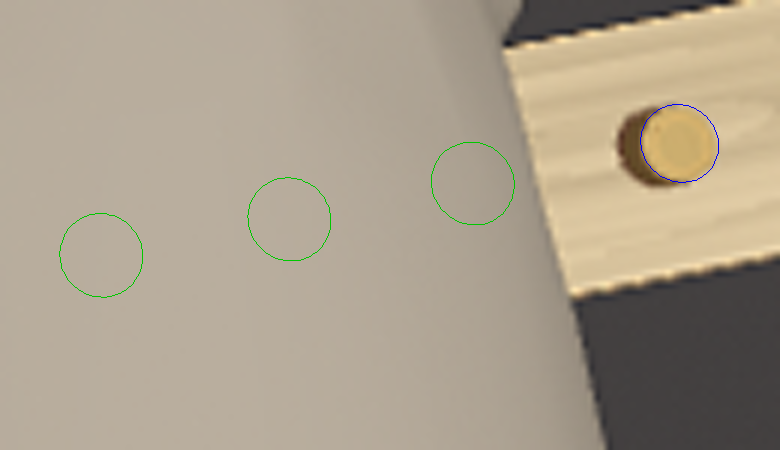

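The 24 blank is centred as well. The arm was still settling when the last wrist picture was taken, so I'll remeasure the 33.

Run:
```python
from h import *
f=grab('wrist'); b=[q for q in blanks(f,.02) if 600<q[0]<690]; print(b, env.get_obs()['eef_pos'])
```

```text
[(651.8, 12.2, 31.3, 34.0)] [0.65002384 0.0090175  0.18181124]
```

Request:
arm_command([
  [0,0,0,0.036,0.0022,0.0022,0.35],
  [0,0,0,0.072,0.0022,0.0022,0.35],
  [0,0,0,0.095,0.0022,0.0022,0.35],
  [0,0,0,0.1015,0.0022,0.0022,0.35],
  [0,0,0,0.1015,0.0022,0.0022,0.35],
  [0,0,0,0.1015,0.0022,0.0022,0.9],
  [0,0,0,0.1015,0.0022,0.0022,0.9],
  [0,0,0,0.1015,0.0022,0.0022,0.9],
  [0,0,0,0.1015,0.0022,0.0022,0.9],
  [0,0,0,0.1015,0.0022,0.0022,0.9],
], squeeze=35)

```text
time_s: 18.58
eef_pos: [0.6533, 0.0124, 0.0825]
tcp_rot: [[0.004, -0.154, 0.988], [-0.001, 0.988, 0.154], [-1.0, -0.001, 0.004]]
ft_force: [0.0, -0.6, 7.4]
finger_gap: 0.36
```

Request:
arm_command([
  [0,0,0,-0.04,0,0,0.9],
  [0,0,0,-0.08,-0.01,-0.012,0.9],
  [0,0,0,-0.08,-0.035,-0.041,0.9],
  [0,0,0,-0.08,-0.06,-0.07,0.9],
  [0,0,0,-0.08,-0.085,-0.1,0.9],
  [0,0,0,-0.08,-0.11,-0.129,0.9],
  [0,0,0,-0.08,-0.135,-0.158,0.9],
  [0,0,0,-0.08,-0.16,-0.187,0.9],
  [0,0,0,-0.08,-0.1657,-0.1935,0.9],
  [0,0,0,-0.08,-0.1657,-0.1935,0.9],
])

```text
time_s: 19.42
eef_pos: [0.4852, -0.1828, 0.1608]
tcp_rot: [[0.0, -0.15, 0.989], [-0.001, 0.989, 0.15], [-1.0, -0.001, 0.0]]
ft_force: [-0.1, 0.9, -0.4]
finger_gap: 0.365
```

```bash
python3 w.py .4863 -.182
```

```text
19.6167 eef [ 0.4867 -0.1812  0.1606] [0.0008 0.001  0.0002] need ty,tz [-0.0008 -0.0005] gap 0.3636000543414644 [ 0.3  0.2 -1.8]
```

Request:
arm_command([
  [0,0,0,0.035,-0.001,-0.0007,0.9],
  [0,0,0,0.06,-0.001,-0.0007,0.9],
  [0,0,0,0.0705,-0.001,-0.0007,0.9],
  [0,0,0,0.0705,-0.001,-0.0007,0.9],
  [0,0,0,0.0705,-0.001,-0.0007,0.9],
  [0,0,0,0.0705,-0.001,-0.0007,0.4],
  [0,0,0,0.0705,-0.001,-0.0007,0.4],
  [0,0,0,0.0705,-0.001,-0.0007,0.4],
  [0,0,0,0.04,-0.001,-0.0007,0.3],
  [0,0,0,0,-0.001,-0.0007,0.3],
])

```text
time_s: 20.45
eef_pos: [0.4845, -0.1811, 0.1584]
tcp_rot: [[-0.006, -0.154, 0.988], [0.003, 0.988, 0.154], [-1.0, 0.004, -0.006]]
ft_force: [1.7, -0.7, 0.4]
finger_gap: 0.698
```

Request:
arm_command([
  [0,0,0,-0.03,0.03,0.025,0.3],
  [0,0,0,-0.03,0.06,0.05,0.3],
  [0,0,0,-0.03,0.09,0.075,0.3],
  [0,0,0,-0.03,0.12,0.1,0.3],
  [0,0,0,-0.03,0.15,0.125,0.3],
  [0,0,0,-0.03,0.18,0.15,0.3],
  [0,0,0,-0.03,0.21,0.175,0.3],
  [0,0,0,-0.03,0.25,0.2,0.3],
  [0,0,0,-0.03,0.25,0.2,0.3],
  [0,0,0,-0.03,0.25,0.2,0.3],
])

```text
time_s: 21.28
eef_pos: [0.6453, 0.0987, 0.1899]
tcp_rot: [[0.0, -0.158, 0.987], [0.0, 0.987, 0.158], [-1.0, 0.0, 0.0]]
ft_force: [-0.4, -0.2, -0.2]
finger_gap: 0.697
```

Run:
```python
from h import *
g=grab('top'); o=env.get_obs(); print(o['time_s'],o['eef_pos'])
x0,y0,k=270,185,5; a=cv2.resize(g['pixels'][y0:y0+80,x0:x0+155],None,fx=k,fy=k,interpolation=cv2.INTER_CUBIC)
for r,D in zip(TOPR,(.051,.042,.033,.024)):
    p=np.array([proj(g,(r[0]+D/2*np.cos(q),r[1]+D/2*np.sin(q),.028)) for q in np.linspace(0,6.2832,90)])
    cv2.polylines(a,[(((p+.5)-[x0,y0])*k-.5).astype(int)],True,(255,0,0),1)
cv2.imwrite('pics/c8.png',a)
```

```text
21.3333 [0.64475729 0.09676983 0.18981366]
```

View pics/c8.png

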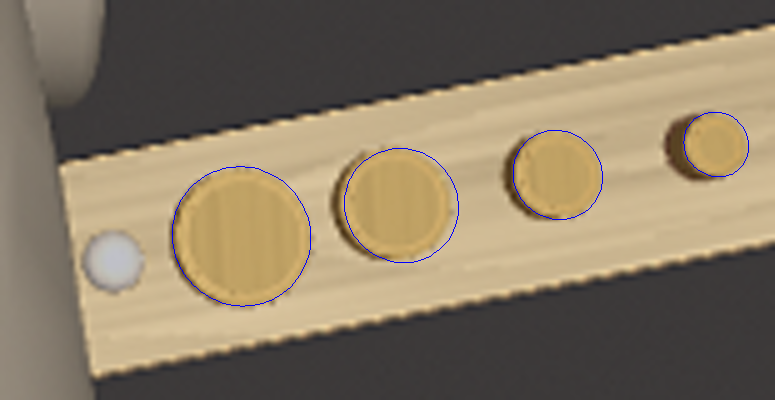

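51, 33 and 24 are centred. 42 is about 3 mm too close to the post, so I'll nudge it along the row.

Request:
arm_command([
  [0,0,0,0,-0.025,-0.027,0.3],
  [0,0,0,0,-0.05,-0.054,0.3],
  [0,0,0,0,-0.075,-0.08,0.3],
  [0,0,0,0,-0.1,-0.107,0.3],
  [0,0,0,0,-0.126,-0.134,0.3],
  [0,0,0,0,-0.152,-0.161,0.3],
  [0,0,0,0.02,-0.178,-0.19,0.3],
  [0,0,0,0.03,-0.189,-0.2,0.3],
  [0,0,0,0.03,-0.189,-0.2,0.3],
  [0,0,0,0.03,-0.189,-0.2,0.3],
])

```text
time_s: 22.17
eef_pos: [0.4753, -0.1234, 0.1602]
tcp_rot: [[-0.001, -0.15, 0.989], [0.0, 0.989, 0.15], [-1.0, 0.0, -0.001]]
ft_force: [0.1, -0.6, 0.1]
finger_gap: 0.701
```

```bash
python3 w.py .4765 -.121; python3 w.py .4765 -.121
```

```text
22.3667 eef [ 0.4766 -0.1223  0.1607] [0.0007 0.0007 0.0002] need ty,tz [0.0012 0.0001] gap 0.6987917466679889 [-0.5 -0.4 -0.1]
22.5667 eef [ 0.4771 -0.1212  0.1605] [0.0001 0.0001 0.0002] need ty,tz [ 0.0003 -0.0006] gap 0.6966964087202097 [-0.2 -1.  -0.7]
```

Request:
arm_command([
  [0,0,0,0.035,0,-0.0006,0.3],
  [0,0,0,0.06,0,-0.0006,0.3],
  [0,0,0,0.0705,0,-0.0006,0.3],
  [0,0,0,0.0705,0,-0.0006,0.3],
  [0,0,0,0.0705,0,-0.0006,0.8],
  [0,0,0,0.0705,0,-0.0006,0.8],
  [0,0,0,0.0705,0,-0.0006,0.8],
  [0,0,0,0.0705,0,-0.0006,0.8],
  [0,0,0,0.0705,0,-0.0006,0.8],
  [0,0,0,0.0665,0,-0.0006,0.8],
])

```text
time_s: 23.4
eef_pos: [0.4758, -0.1218, 0.0937]
tcp_rot: [[-0.0, -0.154, 0.988], [0.0, 0.988, 0.154], [-1.0, 0.0, -0.0]]
ft_force: [-0.4, 0.1, -1.5]
finger_gap: 0.469
```

Request:
arm_command([
  [0,0,0,0,-0.0028,0,0.8],
  [0,0,0,0,-0.0028,0,0.8],
  [0,0,0,0,-0.0028,0,0.8],
  [0,0,0,0.0042,-0.0028,0,0.8],
  [0,0,0,0.0042,-0.0028,0,0.8],
  [0,0,0,0.0042,-0.0028,0,0.35],
  [0,0,0,0.0042,-0.0028,0,0.3],
  [0,0,0,0.0042,-0.0028,0,0.3],
  [0,0,0,-0.03,-0.0028,0,0.3],
  [0,0,0,-0.07,-0.0028,0,0.3],
])

```text
time_s: 24.23
eef_pos: [0.4748, -0.1239, 0.1618]
tcp_rot: [[-0.007, -0.154, 0.988], [0.003, 0.988, 0.154], [-1.0, 0.004, -0.006]]
ft_force: [0.7, 0.1, 0.0]
finger_gap: 0.701
```

Request:
arm_command([
  [0,0,0,-0.03,0.03,0.025,0.3],
  [0,0,0,-0.03,0.06,0.05,0.3],
  [0,0,0,-0.03,0.09,0.075,0.3],
  [0,0,0,-0.03,0.12,0.1,0.3],
  [0,0,0,-0.03,0.15,0.125,0.3],
  [0,0,0,-0.03,0.18,0.15,0.3],
  [0,0,0,-0.03,0.18,0.175,0.3],
  [0,0,0,-0.03,0.18,0.175,0.3],
  [0,0,0,-0.03,0.18,0.175,0.3],
])

```text
time_s: 24.98
eef_pos: [0.6218, 0.081, 0.1926]
tcp_rot: [[-0.001, -0.156, 0.988], [-0.0, 0.988, 0.156], [-1.0, -0.0, -0.001]]
ft_force: [-0.7, 0.1, -0.8]
finger_gap: 0.701
```

Run:
```python
from h import *
g=grab('top'); o=env.get_obs(); print(o['time_s'],o['eef_pos'])
x0,y0,k=270,185,5; a=cv2.resize(g['pixels'][y0:y0+80,x0:x0+155],None,fx=k,fy=k,interpolation=cv2.INTER_CUBIC)
for r,D in zip(TOPR,(.051,.042,.033,.024)):
    p=np.array([proj(g,(r[0]+D/2*np.cos(q),r[1]+D/2*np.sin(q),.028)) for q in np.linspace(0,6.2832,90)])
    cv2.polylines(a,[(((p+.5)-[x0,y0])*k-.5).astype(int)],True,(255,0,0),1)
cv2.imwrite('pics/c9.png',a); grab('scene','s9.png')
```

```text
25.0333 [0.62100428 0.08033933 0.19273767]
```

View pics/c9.png

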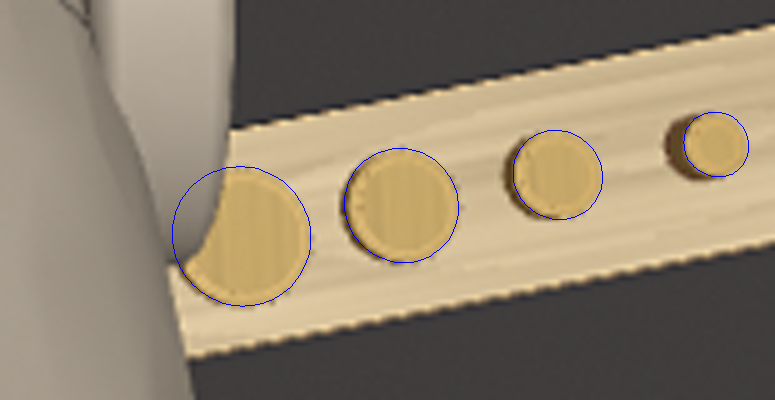

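View pics/s9.png

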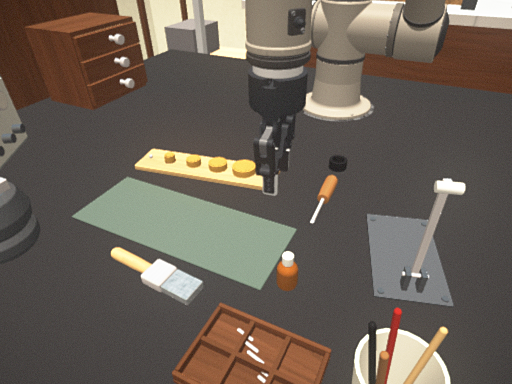

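All four blanks sit in their circles, and the bar stands up with its handle at (449,187) in the scene view. I'll check its angle once, then hand in.

Run:
```python
from h import *
f=load('scene'); hx=np.array([.9643,.2647]); H=np.array([.5495,.2825])+.085*hx
p=dep(f,449,187); x=(p[:2]-H)@hx-.004; print(p,'x from hinge',x,'angle',np.arctan2(p[2]-.03,-x)-.0375)
q=dep(f,430,230); print(q,(q[:2]-H)@hx)
```

```text
[0.64039877 0.30625854 0.19492441] x from hinge 0.004947619474586414 angle 1.5632866488126687
[0.62804928 0.30409403 0.1171409 ] -0.0035339354176343297
```

```bash
python3 -c "
from plant import env
o=env.get_obs();print(o['time_s'],o['ft_force']);print(env.close_job())"
```

```text
25.0833 [-0.08709704  0.07207613 -0.27043331]
the job is handed in; nothing more can be done
None
```

The job is handed in at about 25 s on the robot's clock. The bar is up, and all four blanks are in size order on their marks, with the largest next to the post. I gripped the bar's handle by its ends, swung it upright and left it there, then took out blank_42. From the post outwards the row is 51, 42, 33, 24.

**Last checks:**
- **Position:** In the top view, 42, 33 and 24 lie within about 1 mm of their predicted circles. Blank 51 was partly hidden by the arm in that last picture, but was centred in the clear one just before it.
- **Correction:** Blank 42 first landed about 3 mm too close to the post, because the wrist camera misjudged its position in the grip. I picked it up again and moved it 2.8 mm.
- **Bar angle:** The handle's depth reading gave 1.56 rad and the gripper's path gave about 1.60 rad. The two disagree slightly, but both are close to the 1.57 asked for.
- **Forces:** The highest wrist force reported at the end of any move was about 12 N. The gripper was clear of everything at hand-in.

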